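Space the relays on a rail with a wedge-nosed spacer

TASK

The three relays on the panel's rail were clipped on too close together and must stand exactly one spacer apart, so that air gets between them. Take the spacer from its wooden block and work along the row from the end clamp: with its flat face lightly but surely touching the part already set, press it straight down, bevel driving the next relay out, until its shoulder sits firmly on that relay; pause, draw it straight up and step on, without shifting what is set and without forcing anything. When all three gaps are set, put the spacer back in the slot of its block and leave everything else alone.

Things in the scene. Friction and masses are not known exactly. Their poses are not given: they have to be found in the camera images.
- clamp: grey end clamp fixed at one end of the rail on a steel panel; origin: middle of the top edge of its face that looks at the relays, 62 mm above the bench. z up; y along the rail, away from the relays (the row runs to -y); x across. Clamp 14 mm thick, face 52 mm wide. Wiring ducts 35 mm high stand 71 to 97 mm either side of the rail's middle; terminals 47 mm high stand 180 mm along -y
- relay1: relay next to the clamp, 24 mm wide along the rail: light socket, dark plug-in block 52 mm across. Axes as the clamp's; origin 62 mm above the bench in its middle; the block's top lies 0 to 3 mm above it (unmeasured). Its sides are flat. Its clip slides on the rail under 5 N or more. Starts 2 to 6 mm too near the clamp. A downward press of 10 to 20 N seats the shoulder; 35 N is too much
- relay2: the same kind of relay, second from the clamp
- relay3: the same kind of relay, third from the clamp
- spacer: aluminium spacer; origin at the centre of its black handle (y 20, x 26, z 50 mm). Blade below, x 40 mm, 44 deep: 20 mm thick (y -10 to +10, sets the gap) for 10 mm, then its -y side is bevelled down to a 6 mm nose (y +4 to +10). Shoulder over the blade juts 7 mm to -y, underside 31 mm below the origin. The +y side is one flat face and starts facing as the clamp's y to within 0.6 rad. 0.12 kg
- slot (a point): fixed wooden block that keeps the spacer: middle of its slot, at the level of its top, 55 mm above the bench. The slot runs along x through the whole block, 25 mm wide along y, 44 mm deep; the nose stands on its floor, the shoulder on its -y side. Block 95 mm (x) by 85 mm (y); short drills stand 36 mm to +x, up to 24 mm above its top
- marker: marker pen, 128 mm long, 12 mm thick, lying on the panel between the relays' ends and the near wiring duct; origin under its middle. Bystander
- trigger_switch: small black trigger switch, 39 x 46 x 26 mm, on the bench to the right of the panel; origin under its middle. Bystander
- hex_key: hex key, 31 x 76 x 4 mm, on the bench to the right of the panel; origin under its middle. Bystander
- chuck: steel drill chuck standing on its back, 43 mm across, 51 mm high, behind the wooden block; origin under its middle. Bystander
Not all that is in view belongs to the job. What is shaped like the spacer but pink or red is not meant.

How it is judged:
By the outcome, as a careful person would: the job done as asked, in the order asked, and still so for the second after the job is handed in, with the robot touching nothing.
It also fails if it takes over 72 s, if anything falls off the work surface, if the arm or the gripper's body presses on something with over 40 N, if the wrist force passes 120 N, or if a joint passes its speed limit or range.

ROBOT

A 6-joint arm with a two-finger parallel gripper is mounted at the origin on a cart in front of the work surface, level with it; the furniture and walls round the work are solid. World frame = base frame: x ahead of the robot, y to its left, z up, the work surface at z = 0. Lengths are in m, angles in rad, forces in N, time in s.
With the tool pointing down it reaches from about 0.3 to 0.825 m from the base axis. Payload 5.4 kg.
Tool frame: the origin (TCP) lies at the very end of the fingers, on their centre line; the grasp point (between the pads) lies 19 mm behind it; z points along the fingers, y is the line along which they close (so a half turn about z gives the same grasp; the last joint's range is limited). The gripper opens to 92 mm and grips with 3 to 60 N. Pads are 20 mm wide; open, the fingers measure 128 mm over their backs; the gripper's body (75 mm by 189 mm) begins 69 mm behind the grasp point.
Start: joints at [-1.366, 0.158, 1.597, -0, 1.386, -0.21], TCP at [0.232, -0.526, 0.215] pointing down, gripper open.
Joint ranges: [-2.91, 2.91], [-0.94, 2.29], [0.18, 2.7], [-1.29, 4.43], [0.17, 2.64], [-3, 3]. Speed limits (rad/s): [2.57, 2.57, 3.14, 3.14, 3.14, 3.14].

INTERFACE

Orientations are given as a 3x3 rotation matrix whose columns are the frame's x, y, z axes.
In Python, from plant import env gives the robot as it stands.
- The arm moves only by the tool move_arm, never from a script. Its argument "plan" is a list of rows, each a list of 5 numbers: the gripper command: -1 is shut, 1 is fully open, values between are in proportion, then the shift along the tool's x, y, z in cm, then the turn about the tool's z in rad. In form: [[hand, tx, ty, tz, spin], ...]. A call has 1 to 10 rows; each row shifts and turns the commanded pose from where the row before left it, along the tool's axes as they then stand; what a row does not reach is not made up. A row lasts 1/10 s, in which the tool goes at most 50 mm and 8.59 degrees, less where a joint would pass 70% of its speed; a pose out of reach is approached as far as the arm can. A call is refused whole if a number of a shift passes 5 or a number of a turn 0.15, either way. A call with a gripper value outside its range is refused whole. The fingers move at their own pace and stop on an object; "grip_force" is the grip in N (left out, the last holds). Time passes only in rows, so rows that do not move let the fingers close. It gives the time, the measured TCP pose, the force, the opening and the grip force at its end, in the units of the state.
- env.sense(): the state, without advancing time (a new reading comes with each control period).
- env.read_camera(name): name is "scene" or "side" or "wrist"; returns (picture, depth): 480x640x3 uint8, blue, green, red; 480x640 float32, m along the optical axis (not along the pixel's ray), 0 where there is no reading.
- env.camera_params(name): a dict with "intrinsics" (3x3 intrinsics, pixels), "k1" (the pictures are not rectified: a ray, as slopes to the right and down, at radius r is drawn at 1 + k1 r^2 times it, then the intrinsics apply), "xyz" and "rotation" of the camera in the world. Camera axes: x right, y down, z forward; pixel columns grow to the right and rows downward; lengths in m; the calibration is good to about 2 mm. A picture is of the moment at which its call begins: read the wrist's pose just before it. camera_params takes no time and is no camera call; for the wrist camera it gives the pose at the moment of the call.
- env.finish_job(): hands the job in; it is judged then, once.
The state is a dict: "t": time; "qpos": joint angles; "joint_velocities": joint speeds; "joint_efforts": joint torques, N m; "ee_pos": TCP position; "tcp_rot": TCP orientation; "contact_force": force on the tool from outside, world axes, zero at the start; "torque": the same for the moment, N m; "finger_gap": opening from 0.0 (shut) to 1.0 (fully open); "grip_force": force on a finger pad.
Only numpy, scipy, OpenCV 4.12 (cv2) and the standard library are available. Lean on these libraries where they do the work, as an engineer would, in place of code of your own. Each camera call takes 0.05 s, during which the arm holds its last target. There are 200 camera calls.

## Working session

There is one attempt and no reset: what is moved stays moved. The work goes in short steps, Python scripts to look and compute and a tool call to move; the robot and the scene stay as the last step left them, time stands still between calls to the robot, and variables do not carry over. Pictures are saved under pics/ and viewed, at most 10 in all, crops included, and the job is handed in when it is done.

Besides the shell and the picture viewer there is one more tool, called after "Request:" by a JSON object that holds its "op" and its "data". move_arm: Moves the arm, as the interface text tells. Its arguments: {"type":"object","properties":{"plan":{"type":"array"},"grip_force":{"type":"number"}},"required":["plan"]}

```bash
mkdir -p pics; ls
cat > h.py <<'E'
import numpy as np, cv2
from plant import env
def snap(name,fn):
    p=env.camera_params(name); im,d=env.read_camera(name)
    cv2.imwrite('pics/'+fn+'.png',im); np.savez('pics/'+fn+'.npz',im=im,d=d,K=p['intrinsics'],k1=p['k1'],t=p['xyz'],R=p['rotation'])
def load(fn): return np.load('pics/'+fn+'.npz')
def rays(c,u,v):
    K=c['K'];k=float(c['k1'])
    return cv2.undistortPoints(np.array([[[u,v]]],float),K,np.array([k,0,0,0,0]))[0,0]
def pt(c,u,v,z=None,w=1):
    "world point at pixel: by depth (median) or on plane z"
    x,y=rays(c,u,v); r=np.array([x,y,1.])
    if z is None:
        a=c['d'][int(v)-w:int(v)+w+1,int(u)-w:int(u)+w+1]; a=a[a>0]
        return c['R']@(r*np.median(a))+c['t'] if a.size else None
    g=c['R']@r; return c['t']+g*(z-c['t'][2])/g[2]
def cloud(c):
    v,u=np.mgrid[0:480,0:640]
    n=cv2.undistortPoints(np.stack([u,v],-1).reshape(-1,1,2).astype(float),c['K'],np.array([float(c['k1']),0,0,0,0])).reshape(480,640,2)
    P=np.dstack([n,np.ones((480,640))])*c['d'][...,None]
    return P@c['R'].T+c['t']
E
python3 - <<'E'
from h import *
s=env.sense(); print({k:np.round(v,3).tolist() for k,v in s.items()})
for n in ['scene','side']: 
    snap(n,n+'0'); p=env.camera_params(n); print(p)
E
```

```text
pics
{'t': 0.0, 'qpos': [-1.366, 0.159, 1.598, -0.0, 1.386, -0.21], 'joint_velocities': [-0.0, 0.0, -0.0, 0.001, -0.002, -0.001], 'joint_efforts': [0.0, -38.557, -32.211, 0.07, 0.038, -0.0], 'ee_pos': [0.232, -0.526, 0.214], 'tcp_rot': [[0.915, 0.403, -0.0], [0.403, -0.915, 0.002], [0.0, -0.002, -1.0]], 'contact_force': [0.594, 0.085, -0.222], 'torque': [-0.033, 0.013, 0.021], 'grip_force': 0.0, 'finger_gap': 0.999}
{'intrinsics': array([[503.34881028,   0.        , 315.19364844],
       [  0.        , 503.34881028, 247.28082807],
       [  0.        ,   0.        ,   1.        ]]), 'k1': -0.020627782084723423, 'xyz': array([-0.0377993 ,  1.03929789,  0.95271436]), 'rotation': array([[-0.83508548, -0.34364899,  0.42957841],
       [-0.55011586,  0.52475735, -0.64961701],
       [-0.0021842 , -0.77880363, -0.62726401]])}
{'intrinsics': array([[468.31038163,   0.        , 318.80442336],
       [  0.        , 468.31038163, 235.05936445],
       [  0.        ,   0.        ,   1.        ]]), 'k1': 0.009537263022876451, 'xyz': array([0.45446366, 1.24198902, 0.78910985]), 'rotation': array([[-0.99413954, -0.05332435,  0.09403771],
       [-0.10800755,  0.5267643 , -0.84312143],
       [-0.00457681, -0.84833713, -0.52943665]])}
```

View pics/scene0.png

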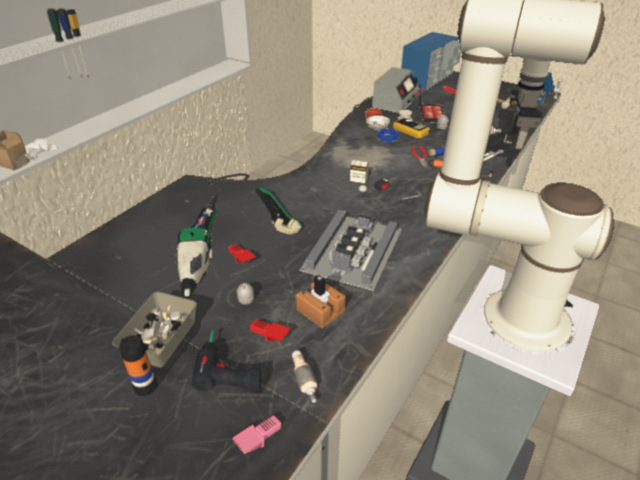

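View pics/side0.png

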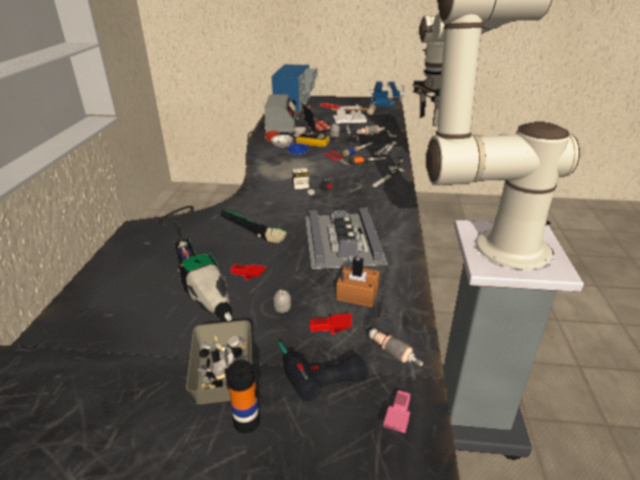

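The wooden block with the black-handled spacer is at scene (321,302), handle (320,286). The panel is at (352,248) with the relays at about (350,240). The red and pink look-alikes at (270,330), (241,254) and (257,434) are not meant. Next I'll get rough positions.

Run:
```python
from h import *
np.set_printoptions(precision=4,suppress=True)
c=load('scene0')
for n,u,v in [('handle',320,281),('block',308,303),('block r',338,300),('panel',352,248),('relayA',356,232),('relB',345,256),('cornerL',303,267),('cornerR',374,287),('fl',340,212),('fr',400,232)]: print(n,pt(c,u,v))
p=env.camera_params('wrist'); s=env.sense()
R=s['tcp_rot']; print('cam in tcp', R.T@(p['xyz']-s['ee_pos'])); print(R.T@p['rotation']); print(p['intrinsics'])
im=cv2.imread('pics/scene0.png')[200:335,280:420]; cv2.imwrite('pics/c0.png',cv2.resize(im,None,fx=4.4,fy=4.4,interpolation=3)[:,:])
```

```text
handle [0.456  0.2716 0.1109]
block [0.4701 0.3046 0.0546]
block r [0.4119 0.2561 0.0565]
panel [0.4824 0.0652 0.0642]
relayA [ 0.5123 -0.01    0.0605]
relB [0.4814 0.1054 0.0635]
cornerL [0.5924 0.15   0.0028]
cornerR [0.3823 0.1127 0.0033]
fl [ 0.6239 -0.1053  0.0339]
fr [ 0.4333 -0.1546  0.0018]
cam in tcp [ 0.0761  0.0005 -0.1705]
[[ 0.0003 -0.9641 -0.2655]
 [ 1.      0.0003 -0.0002]
 [ 0.0002 -0.2655  0.9641]]
[[343.754    0.     321.5862]
 [  0.     343.754  244.0919]
 [  0.       0.       1.    ]]
```

View pics/c0.png

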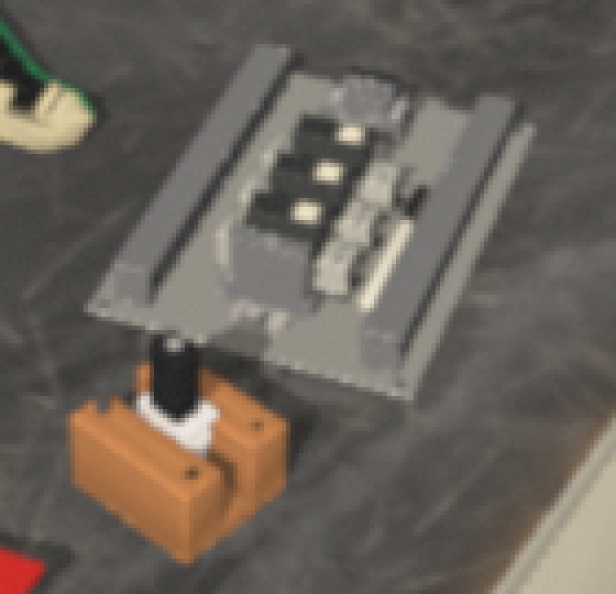

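Request:
{"op": "move_arm", "data": {"plan": [[1, 2, -2, -1, 0], [1, 3.3, -3.6, -0.8, 0], [1, 3.3, -3.6, -0.6, 0], [1, 3.3, -3.6, -0.4, 0], [1, 3.3, -3.6, -0.4, 0], [1, 3.3, -3.6, -0.3, 0], [1, 3.3, -3.6, 0, 0], [1, 3.3, -3.6, 0, 0], [1, 3.3, -3.6, 0, 0.05], [1, 3.3, -3.6, 0, 0.1]]}}

```text
t: 1.1
ee_pos: [0.3849, -0.084, 0.2495]
tcp_rot: [[0.965, 0.262, 0.0], [0.262, -0.965, -0.0], [0.0, 0.0, -1.0]]
contact_force: [1.5, 0.4, 0.5]
finger_gap: 0.998
grip_force: 0.0
```

Run:
```python
from h import *
s=env.sense(); print(s['t'],s['ee_pos'],s['tcp_rot'],s['qpos'],s['contact_force'])
```

```text
1.1 [ 0.38490797 -0.08400301  0.24945442] [[ 9.65060172e-01  2.62028173e-01  3.18503212e-04]
 [ 2.62028205e-01 -9.65060214e-01 -6.33088779e-05]
 [ 2.90786068e-04  1.44553701e-04 -9.99999947e-01]] [-5.24207480e-01 -3.68466333e-01  2.01386992e+00  1.04905898e-04
  1.49588165e+00  7.81457780e-01] [1.5157442  0.41190795 0.48881994]
```

Request:
{"op": "move_arm", "data": {"plan": [[1, 2.1, -3.8, 0, 0], [1, 2.1, -3.8, 0, 0], [1, 2.1, -3.8, 0, 0], [1, 2.1, -3.8, 0, 0], [1, 2.1, -3.8, 0, 0], [1, 1.5, -2.8, 0, 0], [1, 0.5, -1, 0, 0], [1, 0, 0, 0, 0]]}}

```text
t: 1.9
ee_pos: [0.4447, 0.1675, 0.2491]
tcp_rot: [[0.964, 0.267, -0.001], [0.267, -0.964, -0.0], [-0.001, 0.0, -1.0]]
contact_force: [-0.3, -0.1, -0.2]
finger_gap: 0.996
grip_force: 0.0
```

Run:
```python
from h import *
snap('wrist','w1'); s=env.sense(); print(s['t'],s['ee_pos'],s['qpos'])
```

```text
1.95 [0.44471712 0.16649588 0.2492283 ] [ 1.03418432e-01 -1.29627361e-01  1.81971561e+00 -6.36878375e-04
  1.45254675e+00  1.40509673e+00]
```

View pics/w1.png

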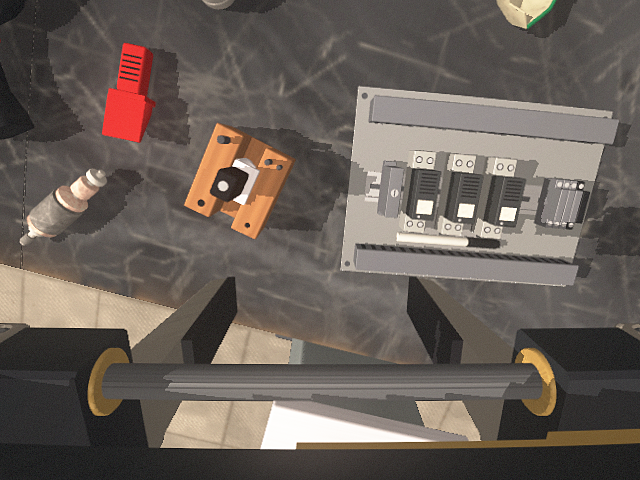

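The block is at (240,182), with the handle top at (230,183) and the white shoulder to its right, which is the −y side. The clamp is at (391,188) and the relays at (424,190), (464,190) and (505,190). The marker lies at (447,240). Next I'll measure these from the depth image.

Run:
```python
from h import *
np.set_printoptions(precision=4,suppress=True)
c=load('w1'); P=cloud(c); im=c['im'].astype(int)
def rect(m,name):
    q=P[m][:,:2].astype(np.float32)
    if len(q)<5: print(name,'none');return
    r=cv2.minAreaRect(q*1000); print(name,len(q),np.array(r[0])/1000,np.round(r[1],1),round(r[2],2),'z',np.percentile(P[m][:,2],[5,50,95]))
def reg(u0,u1,v0,v1,z0,z1):
    m=np.zeros((480,640),bool); m[v0:v1,u0:u1]=1
    return m&(P[...,2]>z0)&(P[...,2]<z1)
rect(reg(350,630,90,150,.03,.04),'ductfar'); rect(reg(350,590,240,290,.03,.04),'ductnear')
rect(reg(375,404,155,220,.058,.068),'clamp')
for i,(a,b) in enumerate([(405,442),(444,484),(486,526)]): rect(reg(a,b,150,230,.057,.07),'relay%d'%(i+1))
rect(reg(180,300,120,245,.05,.06),'block')
rect(reg(205,270,150,210,.104,.125),'handletop')
rect(reg(205,275,150,210,.056,.066),'shoulder')
rect(reg(265,290,155,175,.062,.09),'drills')
# row profile along v=175..: height per column across panel
for v in (178,190,207): print(v,[(u,round(float(P[v,u,2])*1000)) for u in range(370,535,3)])
```

```text
ductfar 6377 [0.5995 0.0141] [ 27.4 271.3] 11.03 z [0.0329 0.0344 0.0357]
ductnear 4711 [ 0.4348 -0.017 ] [ 27.6 269.9] 11.11 z [0.033  0.0344 0.0357]
clamp 707 [0.4962 0.1038] [52.4 14.5] 10.72 z [0.0609 0.0625 0.0639]
relay1 1220 [0.5028 0.0709] [52.4 24.7] 10.75 z [0.0613 0.0635 0.0648]
relay2 1270 [0.5112 0.0283] [52.4 25.3] 11.35 z [0.0603 0.064  0.0654]
relay3 1232 [ 0.5201 -0.0167] [52.6 25.6] 10.66 z [0.0598 0.0631 0.0644]
block 4608 [0.4615 0.265 ] [85.4 95.6] 78.82 z [0.0539 0.0555 0.0568]
handletop 652 [0.4648 0.264 ] [19.7 25.6] 79.03 z [0.1074 0.1112 0.1128]
shoulder 1068 [0.4646 0.2625] [62.  73.7] 13.74 z [0.0561 0.0571 0.0624]
drills 64 [0.4908 0.2304] [16.5  5.7] 76.83 z [0.0643 0.0718 0.0762]
178 [(370, 4), (373, 5), (376, 5), (379, 5), (382, 21), (385, 41), (388, 56), (391, 61), (394, 64), (397, 62), (400, 62), (403, 10), (406, 18), (409, 33), (412, 43), (415, 55), (418, 64), (421, 63), (424, 64), (427, 63), (430, 64), (433, 64), (436, 63), (439, 64), (442, 14), (445, 22), (448, 32), (451, 41), (454, 49), (457, 58), (460, 64), (463, 63), (466, 63), (469, 65), (472,
[... 724 characters left out ...]
63), (508, 62), (511, 63), (514, 63), (517, 61), (520, 64), (523, 64), (526, 4), (529, 4), (532, 5)]
207 [(370, 5), (373, 4), (376, 4), (379, 26), (382, 43), (385, 61), (388, 63), (391, 61), (394, 63), (397, 62), (400, 4), (403, 23), (406, 35), (409, 49), (412, 58), (415, 62), (418, 64), (421, 63), (424, 63), (427, 65), (430, 64), (433, 63), (436, 4), (439, 17), (442, 26), (445, 35), (448, 46), (451, 56), (454, 62), (457, 65), (460, 64), (463, 64), (466, 65), (469, 64), (472, 64), (475, 65), (478, 18), (481, 25), (484, 34), (487, 39), (490, 46), (493, 53), (496, 59), (499, 64), (502, 63), (505, 62), (508, 62), (511, 63), (514, 63), (517, 64), (520, 4), (523, 6), (526, 4), (529, 5), (532, 5)]
```

Run:
```python
from h import *
im=cv2.imread('pics/w1.png'); a=cv2.resize(im[115:245,175:305],(390,390),interpolation=3); b=cv2.resize(im[140:250,365:530],(585,390),interpolation=3)
a=cv2.resize(im[120:240,180:300],(400,400),interpolation=3); b=cv2.resize(im[145:245,370:530],(640,400),interpolation=3)
o=np.zeros((600,800,3),np.uint8); o[:200+0,:200]=0
o=np.vstack([np.hstack([cv2.resize(a,(300,300)),np.zeros((300,340,3),np.uint8)]),b[:300]]);cv2.imwrite('pics/c1.png',o)
```

```text
(no output)
```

View pics/c1.png

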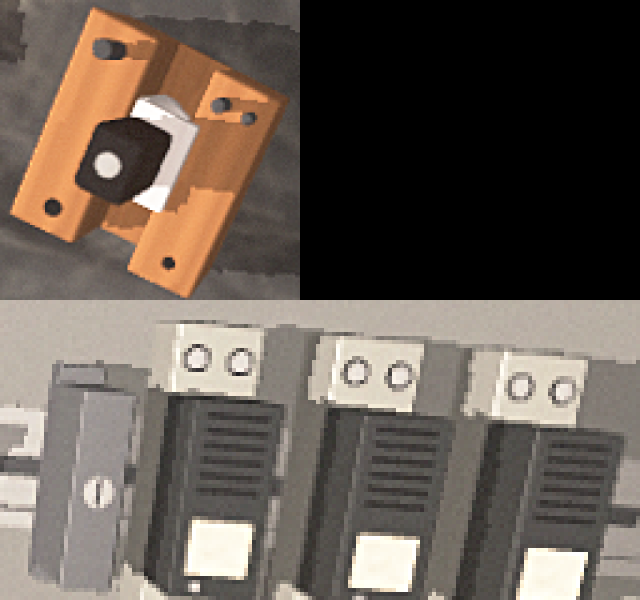

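Request:
{"op": "move_arm", "data": {"plan": [[1, 2.3, -4.4, 0, 0], [1, 2.2, -4.4, 1, 0], [1, 0, 0, 3, 0.13], [1, 0, 0, 3.5, 0.13], [1, 0, 0, 3, 0.13], [1, 0, 0, 1, 0.076], [1, 0, 0, 0, 0]], "grip_force": 50}}

```text
t: 2.65
ee_pos: [0.4637, 0.2612, 0.1325]
tcp_rot: [[0.98, -0.199, -0.004], [-0.199, -0.98, -0.002], [-0.004, 0.003, -1.0]]
contact_force: [-0.3, -0.9, 0.1]
finger_gap: 1.0
grip_force: 0.0
```

Run:
```python
from h import *
np.set_printoptions(precision=4,suppress=True)
s=env.sense(); R=s['tcp_rot'];e=s['ee_pos']; print(e,np.degrees(np.arctan2(R[1,1],R[0,1])),R[:,2],R.T@(np.array([.4648,.264,.073])-e)*100,s['qpos'],s['contact_force'])
snap('wrist','w2'); c=load('w2'); P=cloud(c)
m=(P[...,2]>.104)&(P[...,2]<.118)&(np.hypot(P[...,0]-.4648,P[...,1]-.264)<.03)
r=cv2.minAreaRect((P[m][:,:2]*1000).astype(np.float32)); print(m.sum(),r)
```

```text
[0.4637 0.2612 0.1325] -101.45603388279866 [-0.0044 -0.0018 -1.    ] [ 0.072  -0.3135  5.9491] [ 0.286   0.1308  1.7964 -0.0005  1.2192  2.0569] [-0.3212 -0.8729  0.1351]
1384 ((465.14251708984375, 264.2859191894531), (19.846494674682617, 25.846464157104492), 78.9212417602539)
```

Request:
{"op": "move_arm", "data": {"plan": [[1, 0.1, -0.3, 2.5, -0.006], [1, 0, 0, 2.4, 0], [1, 0, 0, 1.05, 0], [0, 0, 0, 0, 0], [-0.5, 0, 0, 0, 0], [-1, 0, 0, 0, 0], [-1, 0, 0, 0, 0], [-1, 0, 0, 0, 0]], "grip_force": 50}}

```text
t: 3.5
ee_pos: [0.4672, 0.2663, 0.076]
tcp_rot: [[0.982, -0.19, 0.001], [-0.19, -0.982, 0.0], [0.001, -0.001, -1.0]]
contact_force: [-0.8, 0.7, -0.2]
finger_gap: 0.587
grip_force: 0.0
```

Run:
```python
from h import *
np.set_printoptions(precision=5,suppress=True)
s=env.sense(); R=s['tcp_rot'];e=s['ee_pos']; print(s['t'],e,np.degrees(np.arctan2(R[1,1],R[0,1])),R[:,2],s['contact_force'],s['torque'],s['finger_gap'],s['grip_force'])
```

```text
3.5 [0.46717 0.26634 0.07596] -100.97148331269506 [ 0.00142  0.00041 -1.     ] [-0.81528  0.72482 -0.17232] [ 0.06404 -0.03586  0.07187] 0.5870881122519727 0.0
```

Request:
{"op": "move_arm", "data": {"plan": [[-1, 0, 0, 0, 0], [-1, 0, 0, 0, 0], [-1, 0, 0, 0, 0], [-1, 0, 0, 0, 0], [-1, 0, 0, 0, 0], [-1, 0, 0, 0, 0], [-1, 0, 0, 0, 0]], "grip_force": 50}}

```text
t: 4.2
ee_pos: [0.4665, 0.266, 0.0751]
tcp_rot: [[0.982, -0.19, -0.0], [-0.19, -0.982, -0.0], [-0.0, 0.0, -1.0]]
contact_force: [-0.4, -1.7, 0.3]
finger_gap: 0.215
grip_force: 50.0
```

```bash
cat > st.py <<'E'
from h import *
np.set_printoptions(precision=5,suppress=True)
def st():
    s=env.sense(); R=s['tcp_rot'];e=s['ee_pos']; print(s['t'],e,np.degrees(np.arctan2(R[1,1],R[0,1])),R[:,2],'F',s['contact_force'],'T',s['torque'],s['finger_gap'],s['grip_force'])
    return e,R,s
E
python3 -c "
from st import *
st()"
```

```text
4.2 [0.46653 0.266   0.07506] -100.98191244478318 [-0.00025 -0.00034 -1.     ] F [-0.35662 -1.73658  0.33172] T [-0.28455 -0.03438 -0.03267] 0.21549188881661183 49.996638894081116
```

Request:
{"op": "move_arm", "data": {"plan": [[-1, 0, 0, -1, 0], [-1, 0, 0, -3, 0], [-1, 0, 0, -3, 0], [-1, 0, 0, -1, 0], [-1, 1.2, 3, 0, 0], [-1, 1.6, 4, 0, 0], [-1, 1.6, 4, 0, 0], [-1, 1.4, 3.6, 0, 0], [-1, 0.94, 2.47, 0, 0], [-1, 0, 0, 0, -0.1]]}}

```text
t: 5.2
ee_pos: [0.5006, 0.0828, 0.1547]
tcp_rot: [[0.996, -0.094, -0.0], [-0.094, -0.996, -0.001], [-0.0, 0.001, -1.0]]
contact_force: [-0.4, 0.7, -0.8]
finger_gap: 0.217
grip_force: 50.0
```

Request:
{"op": "move_arm", "data": {"plan": [[-1, 0, 0, 0, -0.1], [-1, 0, 0, 0, -0.1], [-1, 0, 0, 0, -0.085], [-1, 0, 0, 0, 0], [-1, 0, 0, 0, 0], [-1, 0, 0, 0, 0]]}}

```text
t: 5.8
ee_pos: [0.5001, 0.0858, 0.1549]
tcp_rot: [[0.982, 0.191, -0.0], [0.191, -0.982, 0.0], [-0.0, -0.0, -1.0]]
contact_force: [0.6, -0.7, -1.2]
finger_gap: 0.211
grip_force: 50.0
```

```bash
cat >> st.py <<'E'
a=np.radians(11.07); X=np.array([np.cos(a),np.sin(a),0]); Y=np.array([-np.sin(a),np.cos(a),0]); O=np.array([.4975,.0969,.062])
def cl():
    e,R,s=st(); d=e-O; f=s['contact_force']; print('clamp frame tcp mm: x %.2f y %.2f z %.2f | F x %.2f y %.2f z %.2f'%(d@X*1e3,d@Y*1e3,e[2]*1e3,f@X,f@Y,f[2])); return e,R,s
E
python3 - <<'E'
from st import *
cl(); snap('wrist','w3'); cl()
E
```

```text
5.8 [0.5001  0.08583 0.15494] -79.0014310031228 [-0.00034  0.00008 -1.     ] F [ 0.55632 -0.66904 -1.22523] T [0.00025 0.06095 0.01276] 0.21094572562511066 49.9971467256546
clamp frame tcp mm: x 0.43 y -11.36 z 154.94 | F x 0.42 y -0.76 z -1.23
5.85 [0.50014 0.08584 0.15499] -78.98242141235728 [-0.00025  0.00009 -1.     ] F [ 0.14582  0.57389 -0.50426] T [-0.02282 -0.03209  0.01807] 0.2133851878050014 49.996939301490784
clamp frame tcp mm: x 0.47 y -11.36 z 154.99 | F x 0.25 y 0.54 z -0.50
```

View pics/w3.png

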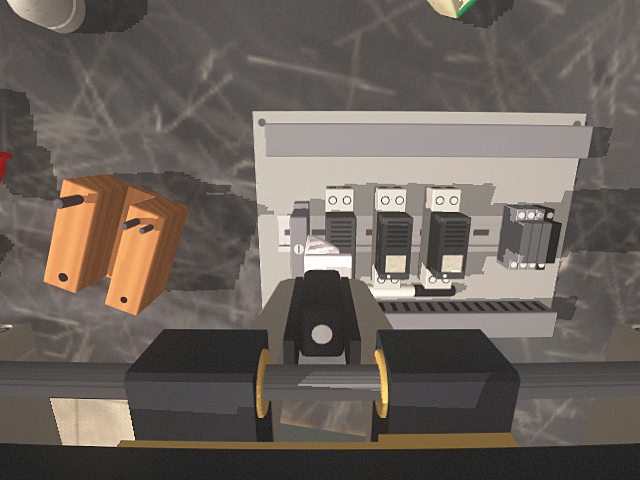

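The spacer is held with its handle at (322,300). The white shoulder is at (328,258) and the bevel shows at (320,245). It hovers beside the clamp (300,240) and relay 1 (341,235). Before lowering, I'll compare the spacer with the gap in this same view.

Run:
```python
from st import *
c=load('w3'); P=cloud(c); Q=(P-O)@np.stack([X,Y,[0,0,1]],1)*1e3; Q[...,2]+=62
def ext(u0,u1,v0,v1,z0,z1,n):
    q=Q[v0:v1,u0:u1].reshape(-1,3); q=q[(q[:,2]>z0)&(q[:,2]<z1)]
    if len(q)<5: print(n,'none'); return
    r=cv2.minAreaRect(q[:,:2].astype(np.float32)); print(n,len(q),'x',np.percentile(q[:,0],[1,99]),'y',np.percentile(q[:,1],[1,50,99]),'z',np.percentile(q[:,2],[5,50,95]),r)
ext(285,312,195,240,58,68,'clamp'); ext(318,362,205,245,58,70,'relay1'); ext(370,418,205,285,58,70,'relay2'); ext(420,475,205,285,58,70,'relay3')
ext(295,365,225,275,125,140,'shoulder'); ext(295,365,225,275,88,130,'blade')
ext(300,345,268,360,150,200,'handle')
```

```text
clamp 426 x [ 8.23095 26.12589] y [-0.02497  6.87274 13.60442] z [60.59264 62.52175 63.69416] ((17.189083099365234, 6.904809474945068), (18.243484497070312, 14.049266815185547), 1.0023818016052246)
relay1 856 x [ 4.37955 26.13006] y [-37.81412 -26.59378 -14.94046] z [62.1097  63.46279 64.59083] ((15.17434310913086, -26.70928192138672), (22.13167381286621, 23.543262481689453), 0.14286722242832184)
relay2 1992 x [-24.78537  26.05548] y [-82.0762  -69.75653 -58.32855] z [62.29984 64.14743 65.2837 ] ((0.5190372467041016, -70.35050964355469), (51.82944869995117, 24.694448471069336), 0.4907585680484772)
relay3 1929 x [-24.49634  26.05724] y [-127.57634 -115.27273 -104.48638] z [60.62995 63.22371 64.4142 ] ((0.4637775421142578, -116.1135025024414), (24.03948974609375, 51.893714904785156), 89.52096557617188)
shoulder 290 x [11.24531 19.3203 ] y [-27.72452 -11.7647   -1.55421] z [126.2476  134.14069 139.78561] ((14.21356201171875, -14.803814888000488), (10.416287422180176, 26.905675888061523), 0.8181591629981995)
blade 345 x [18.39315 19.20651] y [-20.51315  -8.63453  -1.61245] z [ 97.03258 117.69441 128.8619 ] ((18.744644165039062, -11.435294151306152), (19.87537956237793, 1.0770175457000732), 89.24574279785156)
handle 3652 x [-12.35211  12.4728 ] y [-21.85074 -11.7028   -1.55748] z [157.13186 190.39979 192.26494] ((-0.2777366638183594, -11.588052749633789), (23.14864730834961, 26.17302894592285), 89.26932525634766)
```

Request:
{"op": "move_arm", "data": {"plan": [[-1, 0, 0.15, 0.5, 0], [-1, 0, 0, 1.5, 0], [-1, 0, 0, 1.2, 0], [-1, 0, 0, 0.35, 0], [-1, 0, -0.1, 0, 0], [-1, 0, -0.1, 0, 0], [-1, 0, 0, 0, 0], [-1, 0, 0, 0, 0]]}}

```text
t: 6.65
ee_pos: [0.5006, 0.0863, 0.1202]
tcp_rot: [[0.981, 0.192, 0.001], [0.192, -0.981, -0.0], [0.001, 0.0, -1.0]]
contact_force: [0.0, -0.7, -1.7]
finger_gap: 0.214
grip_force: 50.0
```

```bash
python3 -c "
from st import *
cl()"
```

```text
6.65 [0.50061 0.08631 0.12024] -78.91535539017893 [ 0.00118 -0.00007 -1.     ] F [ 0.04178 -0.74528 -1.70114] T [ 0.04948 -0.04632  0.00398] 0.21408213199220322 49.996962547302246
clamp frame tcp mm: x 1.01 y -10.99 z 120.24 | F x -0.10 y -0.74 z -1.70
```

Request:
{"op": "move_arm", "data": {"plan": [[-1, 0, -0.06, 0, 0], [-1, 0, -0.03, 0, 0], [-1, 0, 0, 0, 0], [-1, 0, 0, 0, 0]]}}

```text
t: 7.05
ee_pos: [0.5, 0.0871, 0.1197]
tcp_rot: [[0.981, 0.192, 0.0], [0.192, -0.981, -0.0], [0.0, 0.0, -1.0]]
contact_force: [0.5, 0.9, -1.3]
finger_gap: 0.218
grip_force: 50.0
```

```bash
python3 -c "
from st import *
cl()"
```

```text
7.05 [0.50001 0.08713 0.11969] -78.92239110139234 [ 0.00009 -0.00002 -1.     ] F [ 0.46172  0.91686 -1.34939] T [-0.03268 -0.0263   0.00542] 0.2181907589032773 49.99720573425293
clamp frame tcp mm: x 0.59 y -10.07 z 119.69 | F x 0.63 y 0.81 z -1.35
```

Request:
{"op": "move_arm", "data": {"plan": [[-1, 0, -0.04, 0, 0], [-1, 0, 0, 0, 0], [-1, 0, 0, 0, 0]]}}

```text
t: 7.35
ee_pos: [0.4999, 0.0873, 0.1197]
tcp_rot: [[0.981, 0.192, 0.0], [0.192, -0.981, -0.0], [-0.0, 0.0, -1.0]]
contact_force: [-0.2, -0.8, -0.2]
finger_gap: 0.218
grip_force: 50.0
```

Request:
{"op": "move_arm", "data": {"plan": [[-1, 0, -0.04, 0, 0], [-1, 0, 0, 0, 0], [-1, 0, 0, 0, 0]]}}

```text
t: 7.65
ee_pos: [0.4999, 0.0875, 0.1197]
tcp_rot: [[0.981, 0.192, 0.0], [0.192, -0.981, -0.001], [0.0, 0.001, -1.0]]
contact_force: [-0.4, -3.0, -0.7]
finger_gap: 0.213
grip_force: 50.0
```

```bash
python3 -c "
from st import *
cl()"
```

```text
7.65 [0.49992 0.08747 0.11966] -78.92021795940097 [ 0.00018 -0.0009  -1.     ] F [-0.40254 -2.97179 -0.74199] T [-0.779   -0.08572 -0.02227] 0.2132102201584397 49.995996952056885
clamp frame tcp mm: x 0.57 y -9.72 z 119.66 | F x -0.97 y -2.84 z -0.74
```

Request:
{"op": "move_arm", "data": {"plan": [[-1, 0, 0, 0.2, 0], [-1, 0, 0, 0.3, 0], [-1, 0, 0, 0.3, 0], [-1, 0, 0, 0.2, 0], [-1, 0, 0, 0.2, 0], [-1, 0, 0, 0.2, 0], [-1, 0, 0, 0.2, 0], [-1, 0, 0, 0.2, 0], [-1, 0, 0, 0.2, 0]]}}

```text
t: 8.55
ee_pos: [0.5013, 0.0877, 0.1014]
tcp_rot: [[0.981, 0.192, 0.003], [0.192, -0.981, -0.0], [0.003, 0.001, -1.0]]
contact_force: [0.3, -4.0, 10.7]
finger_gap: 0.215
grip_force: 50.0
```

```bash
python3 -c "
from st import *
cl()"
```

```text
8.55 [0.50127 0.0877  0.10139] -78.92148591658646 [ 0.00294 -0.00045 -1.     ] F [ 0.34009 -3.97474 10.74829] T [-0.94813  0.15641 -0.03023] 0.21482830645664686 50.002707839012146
clamp frame tcp mm: x 1.93 y -9.75 z 101.39 | F x -0.43 y -3.97 z 10.75
```

Request:
{"op": "move_arm", "data": {"plan": [[-1, 0, 0, 0.15, 0], [-1, 0, 0, 0.15, 0], [-1, 0, 0, 0.15, 0], [-1, 0, 0, 0.15, 0], [-1, 0, 0, 0.1, 0]]}}

```text
t: 9.05
ee_pos: [0.5019, 0.0878, 0.0947]
tcp_rot: [[0.981, 0.192, 0.004], [0.192, -0.981, -0.0], [0.004, 0.001, -1.0]]
contact_force: [0.5, -3.8, 10.2]
finger_gap: 0.214
grip_force: 50.0
```

```bash
python3 -c "
from st import *
cl()"
```

```text
9.05 [0.5019  0.08782 0.09474] -78.92274652011662 [ 0.00445 -0.00023 -0.99999] F [ 0.52247 -3.77926 10.20134] T [-0.92278 -0.00118  0.00718] 0.2140165337275942 50.002471804618835
clamp frame tcp mm: x 2.57 y -9.75 z 94.74 | F x -0.21 y -3.81 z 10.20
```

Request:
{"op": "move_arm", "data": {"plan": [[-1, 0, 0, 0.15, 0], [-1, 0, 0, 0.15, 0], [-1, 0, 0, 0.15, 0], [-1, 0, 0, 0.15, 0], [-1, 0, 0, 0.1, 0]]}}

```text
t: 9.55
ee_pos: [0.5016, 0.0877, 0.0871]
tcp_rot: [[0.981, 0.192, 0.004], [0.192, -0.981, -0.0], [0.004, 0.001, -1.0]]
contact_force: [1.8, -4.1, 6.9]
finger_gap: 0.216
grip_force: 50.0
```

```bash
python3 -c "
from st import *
cl()"
```

```text
9.55 [0.50162 0.08771 0.08713] -78.9275835256882 [ 0.00387 -0.00034 -0.99999] F [ 1.77629 -4.10888  6.86667] T [-0.9948  -0.15392 -0.0118 ] 0.21576388359957507 50.00011146068573
clamp frame tcp mm: x 2.28 y -9.81 z 87.13 | F x 0.95 y -4.37 z 6.87
```

Request:
{"op": "move_arm", "data": {"plan": [[-1, 0, 0, 0.1, 0], [-1, 0, 0, 0.1, 0], [-1, 0, 0, 0, 0]]}}

```text
t: 9.85
ee_pos: [0.5016, 0.0877, 0.085]
tcp_rot: [[0.981, 0.192, 0.004], [0.192, -0.981, -0.0], [0.004, 0.001, -1.0]]
contact_force: [2.2, -4.7, 5.9]
finger_gap: 0.215
grip_force: 50.0
```

Request:
{"op": "move_arm", "data": {"plan": [[-1, 0, 0, 0.1, 0], [-1, 0, 0, 0, 0]]}}

```text
t: 10.05
ee_pos: [0.5015, 0.0877, 0.084]
tcp_rot: [[0.981, 0.192, 0.004], [0.192, -0.981, -0.0], [0.004, 0.001, -1.0]]
contact_force: [2.2, -3.5, 6.0]
finger_gap: 0.214
grip_force: 50.0
```

```bash
python3 -c "
from st import *
cl()"
```

```text
10.05 [0.50153 0.08771 0.08403] -78.92918774516421 [ 0.00368 -0.00033 -0.99999] F [ 2.222   -3.52308  6.02631] T [-0.9607 -0.2599 -0.0358] 0.21448960025228725 49.999582171440125
clamp frame tcp mm: x 2.19 y -9.80 z 84.03 | F x 1.50 y -3.88 z 6.03
```

Request:
{"op": "move_arm", "data": {"plan": [[-1, 0, 0, 0.1, 0], [-1, 0, 0, 0, 0]]}}

```text
t: 10.25
ee_pos: [0.5016, 0.0877, 0.083]
tcp_rot: [[0.981, 0.192, 0.004], [0.192, -0.981, -0.0], [0.004, 0.001, -1.0]]
contact_force: [1.0, -4.7, 6.0]
finger_gap: 0.214
grip_force: 50.0
```

Request:
{"op": "move_arm", "data": {"plan": [[-1, 0, 0, 0.1, 0], [-1, 0, 0, 0, 0]]}}

```text
t: 10.45
ee_pos: [0.5017, 0.0877, 0.0829]
tcp_rot: [[0.981, 0.192, 0.004], [0.192, -0.981, -0.0], [0.003, 0.001, -1.0]]
contact_force: [-1.6, -2.7, 12.3]
finger_gap: 0.217
grip_force: 50.0
```

```bash
python3 -c "
from st import *
cl()"
```

```text
10.45 [0.50166 0.08773 0.08287] -78.92146438194631 [ 0.00359 -0.00042 -0.99999] F [-1.58153 -2.67937 12.27556] T [-1.05005  0.26515  0.01082] 0.21736822488050428 50.00483214855194
clamp frame tcp mm: x 2.32 y -9.79 z 82.87 | F x -2.07 y -2.33 z 12.28
```

Request:
{"op": "move_arm", "data": {"plan": [[-1, 0, 0, 0.08, 0], [-1, 0, 0, 0, 0], [-1, 0, 0, 0, 0], [-1, 0, 0, 0, 0], [-1, 0, 0, 0, 0], [-1, 0, 0, 0, 0], [-1, 0, 0, 0, 0]]}}

```text
t: 11.15
ee_pos: [0.5017, 0.0878, 0.0828]
tcp_rot: [[0.981, 0.192, 0.004], [0.192, -0.981, -0.001], [0.003, 0.001, -1.0]]
contact_force: [-3.2, -4.1, 17.2]
finger_gap: 0.214
grip_force: 50.0
```

```bash
python3 -c "
from st import *
cl()"
```

```text
11.15 [0.50172 0.08776 0.08281] -78.91153999316049 [ 0.00357 -0.00055 -0.99999] F [-3.15701 -4.13878 17.21995] T [-1.08155  0.71766  0.00392] 0.21365761978231096 50.00951170921326
clamp frame tcp mm: x 2.39 y -9.78 z 82.81 | F x -3.89 y -3.46 z 17.22
```

Request:
{"op": "move_arm", "data": {"plan": [[-1, 0, 0, -0.15, 0], [-1, 0, 0, -0.25, 0], [-1, 0, 0, -0.5, 0], [-1, 0, 0, -0.8, 0], [-1, 0, 0, -1, 0], [-1, 0, 0, -1.2, 0], [-1, 0, 0, -1.2, 0], [-1, 0, 0, -0.9, 0], [-1, 0, 0, 0, 0], [-1, 0, 0, 0, 0]]}}

```text
t: 12.15
ee_pos: [0.4995, 0.0885, 0.1394]
tcp_rot: [[0.981, 0.192, -0.001], [0.192, -0.981, 0.001], [-0.0, -0.001, -1.0]]
contact_force: [-0.1, -0.3, -1.5]
finger_gap: 0.213
grip_force: 50.0
```

Run:
```python
from st import *
e,R,s=cl(); snap('wrist','w4')
c=load('w4'); P=cloud(c); Q=(P-O)@np.stack([X,Y,[0,0,1]],1)*1e3; Q[...,2]+=62
q=Q.reshape(-1,3)
for n,a,b in [('clamp',-3,20),('r1',-50,-15),('r2',-88,-52),('r3',-132,-100)]:
    k=q[(abs(q[:,0]-15)<10)&(q[:,1]>a)&(q[:,1]<b)&(q[:,2]>59)&(q[:,2]<68)]
    if len(k): print(n,len(k),np.percentile(k[:,1],[1,50,99]),np.median(k[:,2]))
k=q[(q[:,2]>155)&(q[:,2]<185)&(abs(q[:,0])<15)&(abs(q[:,1]+10)<20)]; print('handle',np.percentile(k[:,1],[1,99]))
cv2.imwrite('pics/c4.png',cv2.resize(c['im'][180:320,230:500],(800,415),interpolation=3))
```

```text
12.15 [0.49945 0.0885  0.13945] -78.91480810491983 [-0.0007  0.001  -1.    ] F [-0.05642 -0.26925 -1.53994] T [-0.00769  0.0262   0.0273 ] 0.21267183302785217 49.997143149375916
clamp frame tcp mm: x 0.30 y -8.62 z 139.45 | F x -0.11 y -0.25 z -1.54
clamp 443 [-0.00689  7.44316 13.85651] 62.59586930212674
r1 847 [-43.5619  -31.79455 -20.0462 ] 63.518581387743524
r2 885 [-82.02563 -69.77325 -58.36352] 64.17933950953264
r3 857 [-127.94025 -115.51339 -104.13013] 63.23703739887898
handle [-29.22895   9.26218]
```

View pics/c4.png

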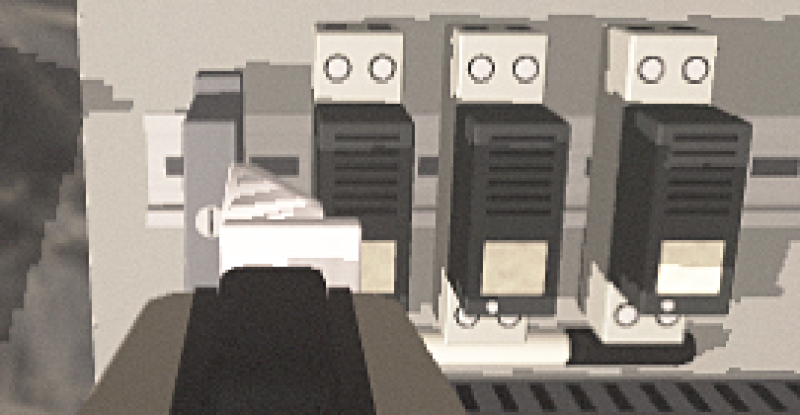

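Relay 1 now sits 20.0 to 43.6 mm from the clamp face, so the first gap is set. Relay 1 isn't fixed like the clamp, so for the next gap the arm itself has to carry the bevel's reaction.

Request:
{"op": "move_arm", "data": {"plan": [[-1, 0, 1, 0, 0], [-1, 0, 2, 0, 0], [-1, 0, 1.5, 0, 0], [-1, 0, 0.27, 0, 0], [-1, 0, 0, 0.5, 0], [-1, 0, 0, 1, 0], [-1, 0, 0, 0.5, 0], [-1, 0, -0.12, 0, 0], [-1, 0, 0, 0, 0], [-1, 0, 0, 0, 0]]}}

```text
t: 13.2
ee_pos: [0.509, 0.0425, 0.1201]
tcp_rot: [[0.981, 0.193, 0.001], [0.193, -0.981, -0.0], [0.001, 0.0, -1.0]]
contact_force: [0.5, 0.0, -0.5]
finger_gap: 0.217
grip_force: 50.0
```

```bash
python3 -c "
from st import *
cl()"
```

```text
13.2 [0.50896 0.04252 0.12011] -78.89719063133055 [ 0.00052 -0.00004 -1.     ] F [ 0.54991  0.0003  -0.45698] T [ 0.00225  0.01046 -0.04156] 0.21681117162850827 49.997164607048035
clamp frame tcp mm: x 0.80 y -55.56 z 120.11 | F x 0.54 y -0.11 z -0.46
```

Request:
{"op": "move_arm", "data": {"plan": [[-1, 0, -0.06, 0, 0], [-1, 0, -0.04, 0, 0], [-1, 0, 0, 0, 0], [-1, 0, 0, 0, 0]]}}

```text
t: 13.6
ee_pos: [0.5086, 0.0433, 0.1199]
tcp_rot: [[0.981, 0.192, 0.0], [0.192, -0.981, -0.0], [0.0, 0.0, -1.0]]
contact_force: [0.2, 0.1, -1.1]
finger_gap: 0.214
grip_force: 50.0
```

```bash
python3 -c "
from st import *
cl()"
```

```text
13.6 [0.50864 0.04327 0.11995] -78.92210246919456 [ 0.00019 -0.00002 -1.     ] F [ 0.23495  0.12687 -1.09845] T [ 0.03252  0.01136 -0.0064 ] 0.2137680311908681 49.99707877635956
clamp frame tcp mm: x 0.63 y -54.77 z 119.95 | F x 0.25 y 0.08 z -1.10
```

Request:
{"op": "move_arm", "data": {"plan": [[-1, 0, -0.05, 0, 0], [-1, 0, 0, 0, 0], [-1, 0, 0, 0, 0]]}}

```text
t: 13.9
ee_pos: [0.5085, 0.0438, 0.1198]
tcp_rot: [[0.981, 0.192, -0.0], [0.192, -0.981, 0.0], [-0.0, -0.0, -1.0]]
contact_force: [-0.5, 0.7, -0.8]
finger_gap: 0.214
grip_force: 50.0
```

```bash
python3 -c "
from st import *
cl()"
```

```text
13.9 [0.50848 0.04377 0.11982] -78.92516125012911 [-0.00001  0.00003 -1.     ] F [-0.50159  0.70642 -0.83229] T [-0.00777  0.04647  0.01591] 0.2143917988394124 49.99703586101532
clamp frame tcp mm: x 0.57 y -54.25 z 119.82 | F x -0.36 y 0.79 z -0.83
```

Request:
{"op": "move_arm", "data": {"plan": [[-1, 0, -0.04, 0, 0], [-1, 0, 0, 0, 0], [-1, 0, 0, 0, 0]]}}

```text
t: 14.2
ee_pos: [0.5084, 0.0442, 0.1198]
tcp_rot: [[0.981, 0.192, 0.0], [0.192, -0.981, 0.0], [0.0, -0.0, -1.0]]
contact_force: [0.1, 0.2, -0.4]
finger_gap: 0.209
grip_force: 50.0
```

```bash
python3 -c "
from st import *
cl()"
```

```text
14.2 [0.50841 0.04415 0.11983] -78.9215529304505 [ 0.00002  0.00001 -1.     ] F [ 0.11578  0.22122 -0.44326] T [0.01947 0.0061  0.00294] 0.2091463938349028 49.99711990356445
clamp frame tcp mm: x 0.57 y -53.86 z 119.83 | F x 0.16 y 0.19 z -0.44
```

Request:
{"op": "move_arm", "data": {"plan": [[-1, 0, -0.03, 0, 0], [-1, 0, 0, 0, 0], [-1, 0, 0, 0, 0]]}}

```text
t: 14.5
ee_pos: [0.5084, 0.0442, 0.1198]
tcp_rot: [[0.981, 0.192, 0.0], [0.192, -0.981, -0.0], [0.0, 0.0, -1.0]]
contact_force: [0.2, -1.6, -1.5]
finger_gap: 0.217
grip_force: 50.0
```

```bash
python3 -c "
from st import *
cl()"
```

```text
14.5 [0.50839 0.04425 0.11985] -78.92155291161052 [ 0.00009 -0.0004  -1.     ] F [ 0.22294 -1.61368 -1.46587] T [-0.32128 -0.00022 -0.02407] 0.216578689434652 49.99601125717163
clamp frame tcp mm: x 0.58 y -53.76 z 119.85 | F x -0.09 y -1.63 z -1.47
```

Request:
{"op": "move_arm", "data": {"plan": [[-1, 0, 0, 0.3, 0], [-1, 0, 0, 0.3, 0], [-1, 0, 0, 0.3, 0], [-1, 0, 0, 0.1, 0], [-1, 0, 0, 0, 0]]}}

```text
t: 15.0
ee_pos: [0.5082, 0.0442, 0.1095]
tcp_rot: [[0.981, 0.192, -0.0], [0.192, -0.981, -0.0], [-0.0, 0.0, -1.0]]
contact_force: [0.4, -2.0, -1.5]
finger_gap: 0.212
grip_force: 50.0
```

```bash
python3 -c "
from st import *
cl()"
```

```text
15.0 [0.50823 0.04424 0.10951] -78.92323299397363 [-0.0003  -0.00039 -1.     ] F [ 0.41882 -2.04145 -1.48949] T [-0.62238 -0.16468 -0.01842] 0.21216644249945785 49.99506890773773
clamp frame tcp mm: x 0.42 y -53.75 z 109.51 | F x 0.02 y -2.08 z -1.49
```

Request:
{"op": "move_arm", "data": {"plan": [[-1, 0, 0, 0.1, 0], [-1, 0, 0, 0.05, 0], [-1, 0, 0, 0, 0]]}}

```text
t: 15.3
ee_pos: [0.5085, 0.0443, 0.1084]
tcp_rot: [[0.981, 0.192, 0.0], [0.192, -0.981, -0.0], [0.0, 0.0, -1.0]]
contact_force: [0.5, -2.9, -0.1]
finger_gap: 0.214
grip_force: 50.0
```

```bash
python3 -c "
from st import *
cl()"
```

```text
15.3 [0.50848 0.0443  0.10843] -78.92069178929324 [ 0.00031 -0.00031 -1.     ] F [ 0.53489 -2.90157 -0.10107] T [-0.67917 -0.13134 -0.00867] 0.21443253146202648 49.99622583389282
clamp frame tcp mm: x 0.68 y -53.73 z 108.43 | F x -0.03 y -2.95 z -0.10
```

Request:
{"op": "move_arm", "data": {"plan": [[-1, 0, 0.05, 0.05, 0], [-1, 0, 0.05, 0.05, 0], [-1, 0, 0, 0, 0]]}}

```text
t: 15.6
ee_pos: [0.5081, 0.0439, 0.107]
tcp_rot: [[0.981, 0.192, -0.001], [0.192, -0.981, 0.001], [-0.001, -0.001, -1.0]]
contact_force: [-0.4, -0.1, -0.9]
finger_gap: 0.214
grip_force: 50.0
```

```bash
python3 -c "
from st import *
cl()"
```

```text
15.6 [0.50809 0.04392 0.10698] -78.93217489215579 [-0.00101  0.00105 -1.     ] F [-0.39101 -0.0742  -0.88334] T [0.0535  0.03372 0.00641] 0.21366359511740762 49.99716281890869
clamp frame tcp mm: x 0.22 y -54.03 z 106.98 | F x -0.40 y 0.00 z -0.88
```

Request:
{"op": "move_arm", "data": {"plan": [[-1, 0, 0, 0.1, 0], [-1, 0, 0, 0.05, 0], [-1, 0, 0, 0, 0]]}}

```text
t: 15.9
ee_pos: [0.5084, 0.0441, 0.1061]
tcp_rot: [[0.981, 0.192, -0.0], [0.192, -0.981, 0.001], [-0.0, -0.001, -1.0]]
contact_force: [-1.3, 2.8, 3.3]
finger_gap: 0.217
grip_force: 50.0
```

```bash
python3 -c "
from st import *
cl()"
```

```text
15.9 [0.50842 0.04406 0.10607] -78.9213623208586 [-0.00033  0.00109 -1.     ] F [-1.26973  2.83975  3.33336] T [0.59269 0.3704  0.0203 ] 0.21712180288891678 49.998414516448975
clamp frame tcp mm: x 0.57 y -53.95 z 106.07 | F x -0.70 y 3.03 z 3.33
```

Request:
{"op": "move_arm", "data": {"plan": [[-1, 0, 0.02, 0.1, 0], [-1, 0, 0.02, 0.1, 0], [-1, 0, 0, 0, 0]]}}

```text
t: 16.2
ee_pos: [0.5088, 0.044, 0.1042]
tcp_rot: [[0.981, 0.192, 0.001], [0.192, -0.981, 0.002], [0.001, -0.002, -1.0]]
contact_force: [-0.9, 4.9, 3.9]
finger_gap: 0.215
grip_force: 50.0
```

```bash
python3 -c "
from st import *
cl()"
```

```text
16.2 [0.50883 0.04397 0.10421] -78.9340287494553 [ 0.00054  0.00183 -1.     ] F [-0.93221  4.86074  3.89619] T [ 1.10969  0.33483 -0.03455] 0.21508864333087607 49.99908149242401
clamp frame tcp mm: x 0.95 y -54.12 z 104.21 | F x 0.02 y 4.95 z 3.90
```

Request:
{"op": "move_arm", "data": {"plan": [[-1, 0, -0.03, 0.1, 0], [-1, 0, -0.03, 0.1, 0], [-1, 0, 0, 0, 0]]}}

```text
t: 16.5
ee_pos: [0.509, 0.0442, 0.1024]
tcp_rot: [[0.981, 0.192, 0.001], [0.192, -0.981, 0.001], [0.001, -0.001, -1.0]]
contact_force: [-1.5, 4.2, 4.7]
finger_gap: 0.214
grip_force: 50.0
```

```bash
python3 -c "
from st import *
cl()"
```

```text
16.5 [0.50902 0.0442  0.1024 ] -78.92108531955753 [ 0.00128  0.00093 -1.     ] F [-1.47554  4.16535  4.71665] T [0.93325 0.27126 0.01724] 0.21438559427673082 49.998952746391296
clamp frame tcp mm: x 1.19 y -53.93 z 102.40 | F x -0.65 y 4.37 z 4.72
```

Request:
{"op": "move_arm", "data": {"plan": [[-1, 0, -0.01, 0.1, 0], [-1, 0, -0.01, 0.1, 0], [-1, 0, 0, 0.1, 0], [-1, 0, 0, 0, 0]]}}

```text
t: 16.9
ee_pos: [0.5093, 0.0443, 0.0996]
tcp_rot: [[0.981, 0.192, 0.002], [0.192, -0.981, 0.001], [0.002, -0.0, -1.0]]
contact_force: [-0.1, 4.2, 5.1]
finger_gap: 0.212
grip_force: 50.0
```

```bash
python3 -c "
from st import *
cl()"
```

```text
16.9 [0.50926 0.04426 0.09956] -78.92657098939273 [ 0.00193  0.00071 -1.     ] F [-0.07664  4.17322  5.10026] T [ 0.81794  0.06267 -0.03435] 0.21151107524689858 49.99911189079285
clamp frame tcp mm: x 1.44 y -53.92 z 99.56 | F x 0.73 y 4.11 z 5.10
```

Request:
{"op": "move_arm", "data": {"plan": [[-1, 0, 0, 0.15, 0], [-1, 0, 0, 0.15, 0], [-1, 0, 0, 0.15, 0], [-1, 0, 0, 0.1, 0], [-1, 0, 0, 0, 0]]}}

```text
t: 17.4
ee_pos: [0.5094, 0.0443, 0.0941]
tcp_rot: [[0.981, 0.192, 0.002], [0.192, -0.981, 0.001], [0.002, -0.0, -1.0]]
contact_force: [-1.1, 4.3, 4.4]
finger_gap: 0.217
grip_force: 50.0
```

```bash
python3 -c "
from st import *
cl()"
```

```text
17.4 [0.5094  0.04427 0.09407] -78.9280752428976 [ 0.00224  0.00076 -1.     ] F [-1.12035  4.30805  4.36895] T [0.90447 0.05224 0.05066] 0.2168068193771355 49.99893307685852
clamp frame tcp mm: x 1.57 y -53.93 z 94.07 | F x -0.27 y 4.44 z 4.37
```

Request:
{"op": "move_arm", "data": {"plan": [[-1, 0, 0, 0.15, 0], [-1, 0, -0.02, 0.15, 0], [-1, 0, -0.02, 0.15, 0], [-1, 0, 0, 0.15, 0], [-1, 0, 0, 0.15, 0], [-1, 0, 0, 0, 0]]}}

```text
t: 18.0
ee_pos: [0.5083, 0.0441, 0.0854]
tcp_rot: [[0.981, 0.192, -0.0], [0.192, -0.981, -0.0], [-0.0, 0.0, -1.0]]
contact_force: [1.1, 2.0, 0.1]
finger_gap: 0.215
grip_force: 50.0
```

```bash
python3 -c "
from st import *
cl()"
```

```text
18.0 [0.50826 0.04411 0.08543] -78.92543107688326 [-0.00026 -0.00019 -1.     ] F [1.12599 1.96313 0.09261] T [ 0.47747 -0.17614 -0.02771] 0.21454076912834624 49.997318387031555
clamp frame tcp mm: x 0.42 y -53.88 z 85.43 | F x 1.48 y 1.71 z 0.09
```

Request:
{"op": "move_arm", "data": {"plan": [[-1, 0, 0, 0.1, 0], [-1, 0, 0, 0.1, 0], [-1, 0, 0, 0, 0]]}}

```text
t: 18.3
ee_pos: [0.5083, 0.0441, 0.0837]
tcp_rot: [[0.981, 0.192, -0.0], [0.192, -0.981, -0.0], [-0.0, 0.0, -1.0]]
contact_force: [-0.2, 1.5, 0.9]
finger_gap: 0.212
grip_force: 50.0
```

Request:
{"op": "move_arm", "data": {"plan": [[-1, 0, 0, 0.08, 0], [-1, 0, 0, 0, 0]]}}

```text
t: 18.5
ee_pos: [0.5084, 0.0441, 0.0836]
tcp_rot: [[0.981, 0.192, -0.0], [0.192, -0.981, -0.0], [-0.0, 0.0, -1.0]]
contact_force: [-3.2, 2.2, 6.7]
finger_gap: 0.214
grip_force: 50.0
```

```bash
python3 -c "
from st import *
cl()"
```

```text
18.5 [0.5084  0.04413 0.08361] -78.9174985955444 [-0.00025 -0.00027 -1.     ] F [-3.18305  2.18512  6.698  ] T [ 0.34019  0.5099  -0.03077] 0.21350809810051719 49.99898850917816
clamp frame tcp mm: x 0.57 y -53.88 z 83.61 | F x -2.70 y 2.76 z 6.70
```

Shoulder contact. I'll press on to about 15 N and pause.

Request:
{"op": "move_arm", "data": {"plan": [[-1, 0, 0, 0.08, 0], [-1, 0, 0, 0.05, 0], [-1, 0, 0, 0, 0], [-1, 0, 0, 0, 0], [-1, 0, 0, 0, 0], [-1, 0, 0, 0, 0], [-1, 0, 0, 0, 0]]}}

```text
t: 19.2
ee_pos: [0.5085, 0.0442, 0.0835]
tcp_rot: [[0.981, 0.192, -0.0], [0.192, -0.981, -0.0], [-0.0, 0.0, -1.0]]
contact_force: [-5.4, 2.8, 15.5]
finger_gap: 0.213
grip_force: 50.0
```

```bash
python3 -c "
from st import *
cl()"
```

```text
19.2 [0.50849 0.04417 0.08348] -78.9103742401213 [-0.00037 -0.00039 -1.     ] F [-5.43108  2.77839 15.49793] T [ 0.39511  1.19755 -0.05791] 0.21307573151997655 50.00236093997955
clamp frame tcp mm: x 0.66 y -53.85 z 83.48 | F x -4.80 y 3.77 z 15.50
```

Request:
{"op": "move_arm", "data": {"plan": [[-1, 0, -0.02, -0.15, 0], [-1, 0, -0.01, -0.25, 0], [-1, 0, 0, -0.5, 0], [-1, 0, 0, -0.8, 0], [-1, 0, 0, -1, 0], [-1, 0, 0, -1.2, 0], [-1, 0, 0, -1.2, 0], [-1, 0, 0, -0.8, 0], [-1, 0, 0, 0, 0], [-1, 0, 0, 0, 0]]}}

```text
t: 20.2
ee_pos: [0.5083, 0.0448, 0.1409]
tcp_rot: [[0.981, 0.192, 0.0], [0.192, -0.981, 0.0], [0.0, -0.0, -1.0]]
contact_force: [0.1, 0.6, -0.5]
finger_gap: 0.212
grip_force: 50.0
```

```bash
cat > look.py <<'E'
from st import *
import sys
def look(fn):
    e,R,s=cl(); snap('wrist',fn)
    c=load(fn); P=cloud(c); Q=(P-O)@np.stack([X,Y,[0,0,1]],1)*1e3; Q[...,2]+=62
    q=Q.reshape(-1,3)
    for n,a,b in [('clamp',-3,20),('r1',-50,-15),('r2',-92,-52),('r3',-136,-100)]:
        for x0 in (15,-15):
            k=q[(abs(q[:,0]-x0)<10)&(q[:,1]>a)&(q[:,1]<b)&(q[:,2]>59)&(q[:,2]<68)]
            if len(k)>50: print(n,x0,len(k),np.percentile(k[:,1],[1,50,99]),np.median(k[:,2]))
look(sys.argv[1])
E
python3 look.py w5
```

```text
20.2 [0.50831 0.04476 0.14087] -78.919149413417 [ 0.00018  0.00034 -1.     ] F [ 0.05888  0.60643 -0.49084] T [-0.04032  0.04529  0.04236] 0.21189827558558744 49.99709665775299
clamp frame tcp mm: x 0.60 y -53.25 z 140.87 | F x 0.17 y 0.58 z -0.49
clamp 15 503 [-0.06018  6.46848 13.75731] 62.572686513723056
clamp -15 451 [-0.03173  6.61885 13.88802] 62.51454356519759
r1 15 800 [-43.93126 -31.51214 -20.28607] 63.5199107604682
r1 -15 444 [-39.27833 -29.21274 -20.0754 ] 63.689162421036315
r2 15 845 [-87.53217 -75.80627 -64.0367 ] 64.18673847340354
r2 -15 278 [-87.63106 -82.37056 -76.42111] 64.3723112033596
r3 15 859 [-128.16111 -115.85229 -104.45548] 63.3045707046814
r3 -15 777 [-128.01418 -115.69729 -104.42179] 63.33818110331133
```

Request:
{"op": "move_arm", "data": {"plan": [[-1, 0, 1, 0, 0], [-1, 0, 2, 0, 0], [-1, 0, 1.4, 0, 0], [-1, 0, 0.3, 0, 0], [-1, 0, 0, 0.5, 0], [-1, 0, 0, 1.1, 0], [-1, 0, 0, 0.55, 0], [-1, 0, -0.12, 0, 0], [-1, 0, -0.05, 0, 0], [-1, 0, 0, 0, 0]]}}

```text
t: 21.25
ee_pos: [0.5172, 0.0003, 0.1195]
tcp_rot: [[0.981, 0.193, 0.0], [0.193, -0.981, -0.0], [0.0, 0.0, -1.0]]
contact_force: [0.5, 0.1, -0.0]
finger_gap: 0.219
grip_force: 50.0
```

Request:
{"op": "move_arm", "data": {"plan": [[-1, 0, 0, 0, 0], [-1, 0, 0, 0, 0]]}}

```text
t: 21.45
ee_pos: [0.5173, 0.0001, 0.1196]
tcp_rot: [[0.981, 0.192, 0.001], [0.192, -0.981, -0.0], [0.001, 0.0, -1.0]]
contact_force: [-0.4, -0.1, -1.2]
finger_gap: 0.213
grip_force: 50.0
```

```bash
python3 -c "
from st import *
cl()"
```

```text
21.45 [0.51727 0.00008 0.11957] -78.91762698119837 [ 0.00063 -0.00014 -1.     ] F [-0.41418 -0.05601 -1.15603] T [ 0.00426 -0.01627  0.0095 ] 0.2127212271753587 49.99711096286774
clamp frame tcp mm: x 0.81 y -98.81 z 119.57 | F x -0.42 y 0.02 z -1.16
```

Request:
{"op": "move_arm", "data": {"plan": [[-1, 0, -0.05, 0, 0], [-1, 0, -0.02, 0, 0], [-1, 0, 0, 0, 0], [-1, 0, 0, 0, 0]]}}

```text
t: 21.85
ee_pos: [0.5169, 0.0008, 0.1193]
tcp_rot: [[0.981, 0.192, 0.0], [0.192, -0.981, -0.0], [0.0, 0.0, -1.0]]
contact_force: [0.7, -0.3, -0.8]
finger_gap: 0.216
grip_force: 50.0
```

```bash
python3 -c "
from st import *
cl()"
```

```text
21.85 [0.5169  0.00077 0.11926] -78.92368803489983 [ 0.00001 -0.      -1.     ] F [ 0.68808 -0.34315 -0.79574] T [ 0.02261 -0.02547 -0.00179] 0.21554542195547552 49.9970680475235
clamp frame tcp mm: x 0.58 y -98.07 z 119.26 | F x 0.61 y -0.47 z -0.80
```

Request:
{"op": "move_arm", "data": {"plan": [[-1, 0, -0.04, 0, 0], [-1, 0, 0, 0, 0], [-1, 0, 0, 0, 0]]}}

```text
t: 22.15
ee_pos: [0.5169, 0.0011, 0.1192]
tcp_rot: [[0.981, 0.192, 0.0], [0.192, -0.981, -0.0], [0.0, 0.0, -1.0]]
contact_force: [1.0, 0.2, -0.7]
finger_gap: 0.215
grip_force: 50.0
```

```bash
python3 -c "
from st import *
cl()"
```

```text
22.15 [0.51686 0.00107 0.11924] -78.92203558941344 [ 0.00008 -0.00018 -1.     ] F [ 1.00446  0.20975 -0.736  ] T [-0.18071 -0.06068  0.00225] 0.21548888997080018 49.99643325805664
clamp frame tcp mm: x 0.60 y -97.77 z 119.24 | F x 1.03 y 0.01 z -0.74
```

Request:
{"op": "move_arm", "data": {"plan": [[-1, 0, -0.02, 0.1, 0], [-1, 0, 0, 0.3, 0], [-1, 0, 0, 0.3, 0], [-1, 0, 0, 0.3, 0], [-1, 0, 0, 0.3, 0], [-1, 0, 0, 0.05, 0], [-1, 0, 0, 0, 0]]}}

```text
t: 22.85
ee_pos: [0.5167, 0.0011, 0.1055]
tcp_rot: [[0.981, 0.192, -0.0], [0.192, -0.981, -0.0], [-0.0, 0.0, -1.0]]
contact_force: [0.7, -2.6, -2.4]
finger_gap: 0.214
grip_force: 50.0
```

```bash
python3 -c "
from st import *
cl()"
```

```text
22.85 [0.51671 0.00113 0.10546] -78.9220972222955 [-0.00018 -0.00044 -1.     ] F [ 0.65747 -2.64499 -2.44724] T [-0.68044 -0.24818  0.00416] 0.214084944217873 49.99490797519684
clamp frame tcp mm: x 0.46 y -97.68 z 105.46 | F x 0.14 y -2.72 z -2.45
```

Request:
{"op": "move_arm", "data": {"plan": [[-1, 0, 0.02, 0.1, 0], [-1, 0, 0.02, 0.1, 0], [-1, 0, 0, 0, 0]]}}

```text
t: 23.15
ee_pos: [0.5169, 0.0011, 0.1037]
tcp_rot: [[0.981, 0.192, 0.0], [0.192, -0.981, 0.0], [0.0, -0.0, -1.0]]
contact_force: [1.7, -1.5, -0.5]
finger_gap: 0.215
grip_force: 50.0
```

```bash
python3 -c "
from st import *
cl()"
```

```text
23.15 [0.51686 0.00106 0.10366] -78.92801901937064 [ 0.00005  0.00025 -1.     ] F [ 1.70521 -1.52467 -0.53355] T [-0.37212 -0.19125 -0.03144] 0.21521651750034737 49.995805621147156
clamp frame tcp mm: x 0.60 y -97.78 z 103.66 | F x 1.38 y -1.82 z -0.53
```

Request:
{"op": "move_arm", "data": {"plan": [[-1, 0, 0.03, 0.05, 0], [-1, 0, 0.02, 0.05, 0], [-1, 0, 0, 0, 0]]}}

```text
t: 23.45
ee_pos: [0.5165, 0.0009, 0.1024]
tcp_rot: [[0.981, 0.192, -0.001], [0.192, -0.981, 0.001], [-0.001, -0.001, -1.0]]
contact_force: [0.2, 1.2, -1.7]
finger_gap: 0.215
grip_force: 50.0
```

```bash
python3 -c "
from st import *
cl()"
```

```text
23.45 [0.51654 0.00087 0.1024 ] -78.92465212034638 [-0.00096  0.00082 -1.     ] F [ 0.22069  1.18456 -1.70036] T [-0.02813 -0.02484  0.03373] 0.2146761081339412 49.99711990356445
clamp frame tcp mm: x 0.25 y -97.90 z 102.40 | F x 0.44 y 1.12 z -1.70
```

Request:
{"op": "move_arm", "data": {"plan": [[-1, 0, 0, 0.1, 0], [-1, 0, 0, 0.05, 0], [-1, 0, 0, 0, 0]]}}

```text
t: 23.75
ee_pos: [0.5168, 0.0008, 0.1011]
tcp_rot: [[0.981, 0.192, -0.0], [0.192, -0.981, 0.001], [-0.0, -0.001, -1.0]]
contact_force: [0.4, 0.2, -1.2]
finger_gap: 0.217
grip_force: 50.0
```

```bash
python3 -c "
from st import *
cl()"
```

```text
23.75 [0.5168  0.00077 0.10111] -78.92518115487607 [-0.00038  0.00059 -1.     ] F [ 0.39343  0.24825 -1.16185] T [0.25251 0.01548 0.03674] 0.21667006447288634 49.99707877635956
clamp frame tcp mm: x 0.48 y -98.05 z 101.11 | F x 0.43 y 0.17 z -1.16
```

Request:
{"op": "move_arm", "data": {"plan": [[-1, 0, 0, 0.1, 0], [-1, 0, 0, 0.05, 0], [-1, 0, 0, 0, 0]]}}

```text
t: 24.05
ee_pos: [0.517, 0.0009, 0.1002]
tcp_rot: [[0.981, 0.192, 0.0], [0.192, -0.981, 0.001], [0.0, -0.001, -1.0]]
contact_force: [-2.0, 3.3, 4.9]
finger_gap: 0.211
grip_force: 50.0
```

```bash
python3 -c "
from st import *
cl()"
```

```text
24.05 [0.51702 0.00095 0.10016] -78.92329224149842 [ 0.00005  0.00089 -1.     ] F [-2.03056  3.33339  4.85317] T [0.7687  0.4481  0.01763] 0.21075984827429023 49.99902069568634
clamp frame tcp mm: x 0.73 y -97.92 z 100.16 | F x -1.35 y 3.66 z 4.85
```

Request:
{"op": "move_arm", "data": {"plan": [[-1, 0, 0.02, 0.1, 0], [-1, 0, 0.01, 0.1, 0], [-1, 0, 0, 0, 0]]}}

```text
t: 24.35
ee_pos: [0.5174, 0.0009, 0.0982]
tcp_rot: [[0.981, 0.192, 0.001], [0.192, -0.981, 0.001], [0.001, -0.001, -1.0]]
contact_force: [-0.8, 4.7, 4.3]
finger_gap: 0.213
grip_force: 50.0
```

```bash
python3 -c "
from st import *
cl()"
```

```text
24.35 [0.51735 0.00088 0.09817] -78.9315573513216 [ 0.00081  0.00134 -1.     ] F [-0.84401  4.68082  4.28356] T [ 1.05718  0.23848 -0.00718] 0.21288840541234738 49.99912083148956
clamp frame tcp mm: x 1.05 y -98.04 z 98.17 | F x 0.07 y 4.76 z 4.28
```

Request:
{"op": "move_arm", "data": {"plan": [[-1, 0, -0.03, 0.1, 0], [-1, 0, -0.02, 0.1, 0], [-1, 0, 0, 0.1, 0], [-1, 0, 0, 0, 0]]}}

```text
t: 24.75
ee_pos: [0.5175, 0.0011, 0.0953]
tcp_rot: [[0.981, 0.192, 0.001], [0.192, -0.981, 0.001], [0.002, -0.0, -1.0]]
contact_force: [-0.8, 5.1, 4.9]
finger_gap: 0.214
grip_force: 50.0
```

```bash
python3 -c "
from st import *
cl()"
```

```text
24.75 [0.51751 0.00106 0.09527] -78.92787332839715 [ 0.00147  0.00066 -1.     ] F [-0.77681  5.07243  4.92282] T [0.9384  0.09903 0.00108] 0.21431416480636653 49.99895453453064
clamp frame tcp mm: x 1.24 y -97.90 z 95.27 | F x 0.21 y 5.13 z 4.92
```

Request:
{"op": "move_arm", "data": {"plan": [[-1, 0, -0.01, 0.15, 0], [-1, 0, 0, 0.15, 0], [-1, 0, -0.02, 0.15, 0], [-1, 0, -0.02, 0.15, 0], [-1, 0, 0, 0.15, 0], [-1, 0, 0, 0.15, 0], [-1, 0, 0, 0, 0]]}}

```text
t: 25.45
ee_pos: [0.5168, 0.001, 0.0854]
tcp_rot: [[0.981, 0.192, -0.0], [0.192, -0.981, -0.0], [-0.0, 0.0, -1.0]]
contact_force: [0.8, 1.4, 0.5]
finger_gap: 0.215
grip_force: 50.0
```

```bash
python3 -c "
from st import *
cl()"
```

```text
25.45 [0.51679 0.00099 0.08542] -78.92516907770887 [-0.00002 -0.00025 -1.     ] F [0.84671 1.40834 0.50934] T [ 0.46732 -0.17727 -0.00211] 0.21487419810106625 49.99757945537567
clamp frame tcp mm: x 0.52 y -97.83 z 85.42 | F x 1.10 y 1.22 z 0.51
```

Relay 3's top should put the shoulder down at a TCP height of about 82.5 to 82.8 mm.

Request:
{"op": "move_arm", "data": {"plan": [[-1, 0, 0, 0.1, 0], [-1, 0, 0, 0.1, 0], [-1, 0, 0, 0.05, 0], [-1, 0, 0, 0, 0]]}}

```text
t: 25.85
ee_pos: [0.5168, 0.001, 0.0832]
tcp_rot: [[0.981, 0.192, -0.0], [0.192, -0.981, -0.0], [-0.0, 0.0, -1.0]]
contact_force: [0.6, 0.8, 3.0]
finger_gap: 0.217
grip_force: 50.0
```

Request:
{"op": "move_arm", "data": {"plan": [[-1, 0, 0, 0.1, 0], [-1, 0, 0, 0, 0]]}}

```text
t: 26.05
ee_pos: [0.5169, 0.001, 0.0827]
tcp_rot: [[0.981, 0.192, 0.0], [0.192, -0.981, -0.0], [-0.0, 0.0, -1.0]]
contact_force: [-2.4, 2.1, 6.8]
finger_gap: 0.215
grip_force: 50.0
```

```bash
python3 -c "
from st import *
cl()"
```

```text
26.05 [0.51692 0.00103 0.08273] -78.91722442337506 [ 0.00001 -0.00033 -1.     ] F [-2.36952  2.08868  6.75719] T [ 0.27999  0.32922 -0.04822] 0.21488751244413076 49.998759627342224
clamp frame tcp mm: x 0.65 y -97.81 z 82.73 | F x -1.92 y 2.50 z 6.76
```

Request:
{"op": "move_arm", "data": {"plan": [[-1, 0, 0, 0.08, 0], [-1, 0, 0, 0.06, 0], [-1, 0, 0, 0, 0], [-1, 0, 0, 0, 0], [-1, 0, 0, 0, 0], [-1, 0, 0, 0, 0], [-1, 0, 0, 0, 0]]}}

```text
t: 26.75
ee_pos: [0.5171, 0.0011, 0.0826]
tcp_rot: [[0.981, 0.192, -0.0], [0.192, -0.981, -0.0], [-0.0, 0.0, -1.0]]
contact_force: [-7.2, 3.1, 15.7]
finger_gap: 0.216
grip_force: 50.0
```

```bash
python3 -c "
from st import *
cl()"
```

```text
26.75 [0.51706 0.00105 0.08263] -78.91170639941136 [-0.00005 -0.00042 -1.     ] F [-7.21772  3.10493 15.72661] T [ 0.41016  1.20086 -0.07241] 0.21555844565314716 50.00234842300415
clamp frame tcp mm: x 0.79 y -97.82 z 82.63 | F x -6.49 y 4.43 z 15.73
```

Request:
{"op": "move_arm", "data": {"plan": [[-1, 0, -0.02, -0.15, 0], [-1, 0, -0.01, -0.25, 0], [-1, 0, 0, -0.5, 0], [-1, 0, 0, -0.8, 0], [-1, 0, 0, -1, 0], [-1, 0, 0, -1.5, 0], [-1, 0, 0, -2, 0], [-1, 0, 0, -1.2, 0], [-1, 0, 0, 0, 0], [-1, 0, 0, 0, 0]]}}

```text
t: 27.75
ee_pos: [0.5167, 0.0017, 0.1548]
tcp_rot: [[0.981, 0.192, 0.0], [0.192, -0.981, 0.0], [0.0, -0.0, -1.0]]
contact_force: [1.1, 0.2, -1.0]
finger_gap: 0.213
grip_force: 50.0
```

```bash
python3 look.py w6; python3 -c "
from h import *
cv2.imwrite('pics/c6.png',cv2.resize(load('w6')['im'][150:330,60:480],(800,343),interpolation=3))"
```

```text
27.75 [0.51669 0.00168 0.15484] -78.91790781948158 [ 0.00013  0.00032 -1.     ] F [ 1.1321   0.19558 -1.03728] T [ 0.04325  0.03353 -0.02053] 0.2129428663641879 49.997159242630005
clamp frame tcp mm: x 0.55 y -97.13 z 154.84 | F x 1.15 y -0.03 z -1.04
clamp 15 469 [-0.63758  5.72166 13.19383] 62.4464431235921
clamp -15 414 [-0.63264  5.81552 13.14178] 62.43262537155961
r1 15 782 [-43.99268 -32.39434 -20.34508] 63.53562618737044
r1 -15 709 [-43.96507 -32.67954 -20.28809] 63.64264752519633
r2 15 732 [-87.43651 -75.67782 -64.14921] 64.18226667771202
r2 -15 512 [-82.38716 -73.06718 -64.25603] 64.24573633018318
r3 15 765 [-131.43613 -119.58099 -107.84993] 63.26932458046625
r3 -15 297 [-131.5919  -126.51938 -121.60585] 63.37766524383809
```

View pics/c6.png

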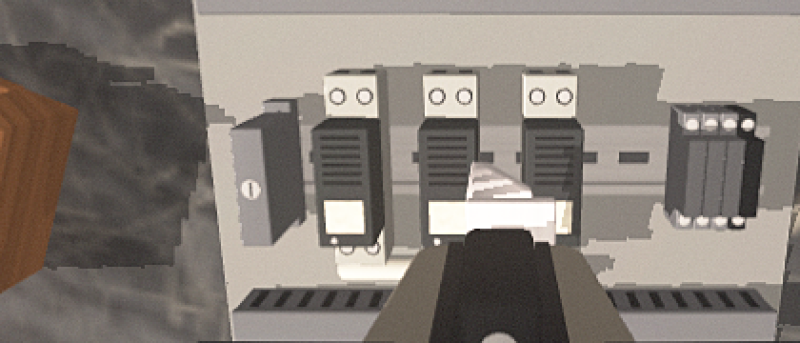

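All three gaps are set: relay faces are at −20.3/−44, −64.1/−87.4 and −107.8/−131.4 mm. Now I'll carry the spacer back over its block.

Request:
{"op": "move_arm", "data": {"plan": [[-1, 0, -2, 0, 0], [-1, 0, -3.8, 0, 0], [-1, 0, -4.5, 0, 0], [-1, 0, -4.5, 0, 0], [-1, 0, -4.5, 0, 0], [-1, 0, -4, 0, 0], [-1, 0, -2.5, 0, 0], [-1, 0, -0.97, 0, 0], [-1, 0, 0, 0, 0.1], [-1, 0, 0, 0, 0.1]]}}

```text
t: 28.8
ee_pos: [0.4649, 0.2637, 0.1539]
tcp_rot: [[1.0, -0.01, -0.002], [-0.01, -1.0, -0.001], [-0.002, 0.001, -1.0]]
contact_force: [0.1, 0.2, -1.7]
finger_gap: 0.216
grip_force: 50.0
```

Request:
{"op": "move_arm", "data": {"plan": [[-1, 0, 0, 0, 0.1], [-1, 0, 0, 0, 0.087], [-1, 0, 0, 0, 0], [-1, 0, 0, 0, 0], [-1, 0, 0, 0, 0]]}}

```text
t: 29.3
ee_pos: [0.4653, 0.2638, 0.1545]
tcp_rot: [[0.981, -0.192, -0.001], [-0.192, -0.981, -0.0], [-0.0, 0.0, -1.0]]
contact_force: [0.4, -0.3, -1.3]
finger_gap: 0.215
grip_force: 50.0
```

Run:
```python
from st import *
e,R,s=st(); snap('wrist','w7'); c=load('w7'); P=cloud(c)
d=(P-e)@R*1e3  # tool frame mm
q=d[(P[...,2]>.052)&(P[...,2]<.06)&(np.hypot(P[...,0]-.4615,P[...,1]-.265)<.075)]
print(len(q),cv2.minAreaRect(q[:,:2].astype(np.float32)))
# slot walls: y of top-surface points at the visible end
for x0 in (18,26,34,42):
    k=np.sort(q[abs(q[:,0]-x0)<3][:,1])
    if len(k)>10:
        g=np.diff(k); i=np.argmax(g); print(x0,len(k),k[0],k[i],k[i+1],k[-1])
h=d[(P[...,2]>.155)&(P[...,2]<.2)&(abs(d[...,0])<14)&(abs(d[...,1])<11.5)]; print('handle',np.percentile(h[:,:2],[1,99],axis=0))
b=d[(P[...,2]>.092)&(P[...,2]<.13)&(abs(d[...,0])<30)&(abs(d[...,1])<25)]; print('blade',np.percentile(b[:,:2],[1,99],axis=0))
```

```text
29.3 [0.46529 0.26376 0.15453] -101.04324858767711 [-0.00054 -0.00025 -1.     ] F [ 0.38028 -0.31594 -1.33115] T [ 0.0485  -0.01712  0.03538] 0.21505205070640784 49.99714493751526
5753 ((1.4095001220703125, -0.482177734375), (83.72980499267578, 85.37074279785156), 0.07520105689764023)
18 562 -42.90056936104547 -12.941606444747432 12.04288966337434 41.83664997721921
26 435 -42.588488104203954 -12.86107743687943 12.62358325081348 41.38224111106672
34 492 -42.17646372322745 -12.819341687965347 12.491810701164104 42.24418356628099
42 447 -42.75178054340162 -13.383837949534028 12.448031882260059 41.762900034651366
handle [[-12.6094  -11.02914]
 [ 11.95132  11.02605]]
blade [[ 17.9023  -10.29552]
 [ 18.81328   8.80182]]
```

View pics/w7.png

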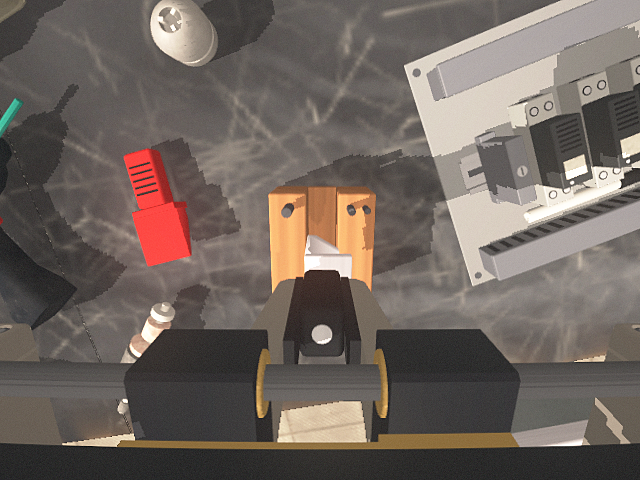

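The slot walls lie at −13.0 and +12.4 mm in the tool frame and the blade at −10.3 to +9, so it is centred. I'll lower it.

Request:
{"op": "move_arm", "data": {"plan": [[-1, 0, 0, 1, 0], [-1, 0, 0, 1.5, 0], [-1, 0, 0, 1.5, 0], [-1, 0, 0, 1.5, 0], [-1, 0, 0, 1, 0], [-1, 0, 0, 0.7, 0], [-1, 0, 0, 0.4, 0], [-1, 0, 0, 0, 0], [-1, 0, 0, 0, 0]]}}

```text
t: 30.25
ee_pos: [0.4658, 0.2643, 0.0793]
tcp_rot: [[0.981, -0.192, 0.001], [-0.192, -0.981, 0.0], [0.001, -0.0, -1.0]]
contact_force: [0.5, -0.7, -0.9]
finger_gap: 0.213
grip_force: 50.0
```

```bash
python3 -c "
from st import *
st()"
```

```text
30.25 [0.46575 0.26433 0.07932] -101.09335023623345 [ 0.00092  0.00029 -1.     ] F [ 0.47079 -0.74652 -0.87599] T [ 0.05795 -0.03244  0.03317] 0.2125492645018036 49.997066259384155
```

Request:
{"op": "move_arm", "data": {"plan": [[-1, 0, 0, 0.2, 0], [-1, 0, 0, 0.1, 0], [-1, 0, 0, 0, 0]]}}

```text
t: 30.55
ee_pos: [0.4653, 0.2642, 0.0759]
tcp_rot: [[0.981, -0.192, 0.0], [-0.192, -0.981, 0.0], [0.0, -0.0, -1.0]]
contact_force: [-0.8, -0.5, -0.6]
finger_gap: 0.216
grip_force: 50.0
```

Request:
{"op": "move_arm", "data": {"plan": [[-1, 0, 0, 0.1, 0], [-1, 0, 0, 0, 0]]}}

```text
t: 30.75
ee_pos: [0.4656, 0.2642, 0.0751]
tcp_rot: [[0.981, -0.192, 0.001], [-0.192, -0.981, 0.0], [0.001, -0.0, -1.0]]
contact_force: [-0.2, 0.3, -0.4]
finger_gap: 0.22
grip_force: 50.0
```

```bash
python3 -c "
from st import *
st()"
```

```text
30.75 [0.46558 0.26425 0.0751 ] -101.09712120049642 [ 0.00055  0.00018 -1.     ] F [-0.15521  0.31334 -0.43589] T [ 0.04569  0.05625 -0.00765] 0.2202435805355606 49.997504353523254
```

Request:
{"op": "move_arm", "data": {"plan": [[-1, 0, 0, 0.06, 0], [-1, 0, 0, 0, 0], [-1, 0, 0, 0, 0]]}}

```text
t: 31.05
ee_pos: [0.4656, 0.2643, 0.0751]
tcp_rot: [[0.981, -0.192, 0.001], [-0.192, -0.981, 0.0], [0.001, -0.0, -1.0]]
contact_force: [-2.6, -1.0, 5.4]
finger_gap: 0.212
grip_force: 50.0
```

Resting on the block. I'll ease the load off, open the gripper and back away upward.

Request:
{"op": "move_arm", "data": {"plan": [[-1, 0, 0, -0.06, 0], [0, 0, 0, 0, 0], [0.2, 0, 0, 0, 0], [0.2, 0, 0, 0, 0], [0.2, 0, 0, 0, 0], [0.2, 0, 0, 0, 0], [0.2, 0, 0, 0, 0], [0.2, 0, 0, 0, 0]]}}

```text
t: 31.85
ee_pos: [0.4653, 0.2642, 0.0748]
tcp_rot: [[0.981, -0.192, -0.0], [-0.192, -0.981, -0.0], [-0.0, 0.0, -1.0]]
contact_force: [0.1, -0.8, 0.4]
finger_gap: 0.598
grip_force: 0.0
```

Request:
{"op": "move_arm", "data": {"plan": [[0.2, 0, 0, -0.5, 0], [0.2, 0, 0, -2, 0], [0.2, 0, 0, -3, 0], [0.2, 0, 0, -3, 0], [0.2, 0, 0, -3, 0], [0.2, 0, 0, -1.5, 0], [0.2, 0, 0, 0, 0], [0.2, 0, 0, 0, 0]]}}

```text
t: 32.65
ee_pos: [0.4648, 0.264, 0.2038]
tcp_rot: [[0.981, -0.193, -0.001], [-0.193, -0.981, -0.0], [-0.001, 0.001, -1.0]]
contact_force: [0.5, -0.9, -0.4]
finger_gap: 0.601
grip_force: 0.0
```

Run:
```python
from st import *
e,R,s=st(); snap('wrist','w8'); c=load('w8'); P=cloud(c)
m=(P[...,2]>.104)&(P[...,2]<.118)&(np.hypot(P[...,0]-.4648,P[...,1]-.264)<.03)
print(m.sum(),cv2.minAreaRect((P[m][:,:2]*1000).astype(np.float32)),np.percentile(P[m][:,2],[50,95]))
Q=(P-O)@np.stack([X,Y,[0,0,1]],1)*1e3; q=Q.reshape(-1,3)
for n,a,b in [('clamp',-6,20),('r1',-50,-15),('r2',-94,-58),('r3',-138,-102)]:
    k=q[(abs(q[:,0]-5)<15)&(q[:,1]>a)&(q[:,1]<b)&(q[:,2]>-3)&(q[:,2]<6)]
    if len(k)>50: print(n,len(k),np.percentile(k[:,1],[1,50,99]))
cv2.imwrite('pics/w8s.png',c['im'])
```

```text
32.65 [0.46485 0.264   0.20378] -101.10009656350422 [-0.00132 -0.0004  -1.     ] F [ 0.52318 -0.8756  -0.37424] T [ 0.04929  0.02396 -0.00466] 0.6013663937139011 0.0
798 ((463.89892578125, 265.0445251464844), (19.52054786682129, 26.314226150512695), 78.89080047607422) [0.11134 0.11276]
clamp 550 [ 0.63338  7.95915 13.9377 ]
r1 996 [-43.14572 -30.59    -19.03531]
r2 1054 [-87.21195 -73.98806 -63.21106]
r3 1020 [-130.62048 -117.11918 -106.81321]
```

View pics/w8s.png

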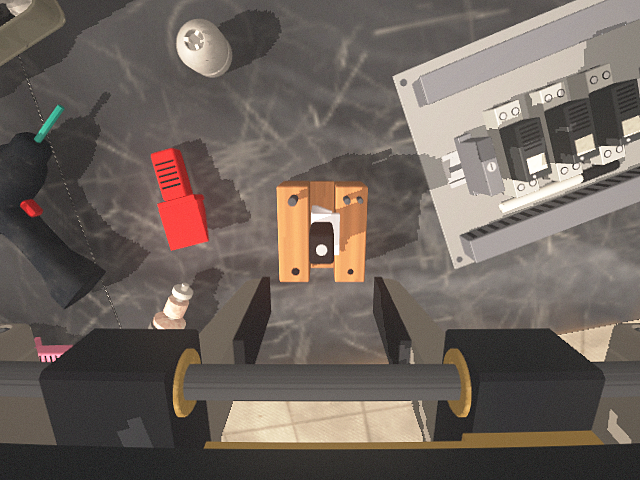

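The spacer stands upright in its slot, handle at (321,245) and handle top at 111 mm as at the start. The relays are evenly spaced, the marker is in place, and the gripper is clear.

```bash
python3 -c "
from h import *
print(env.finish_job())"
```

```text
the job is handed in; nothing more can be done
None
```

All three relay gaps are set at about 20 mm (camera-measured to within about 1 mm), the spacer is back upright in its block's slot, and the job was handed in at about 33 s of the 72 s allowed.

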